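Sort and pack the finished bronzes

TASK

Sort the finished bronzes off the bench. Pack the wooden box in two layers: the knobbed lid in the round recess and the square seal in the square recess at the bottom, then lower the divider board in until it lies flat on the box's ledges, and then stand the cup upright inside the ring on the divider. Lay the loose sample bar flat in the empty bay of the steel sample tray (any time).

Things in the scene. Friction and masses are not known exactly. Their poses are not given: they have to be found in the camera images.
- box: Open pale-wood box, floor lined blue, fixed, 190 (x) x 144 (y) x 66 mm high outside, walls and floor 7 thick. Origin: centre of underside, z up. Along both short end walls (x ends) a ledge 12 wide has its top 54 above the origin, 12 below the rim: the divider rests on these. On the floor lie two cork nests at x = +38 and -38 (which is which changes).
- nest_round: Fixed cork plate on the floor of the box, 74 (x) x 128 (y) x 10 mm thick, with a ROUND hole of 66 diameter through its centre, so the recess is 10 deep and its bottom is the box floor. Origin: centre of its underside (on the box floor, 7 above the bench); axes parallel to the box's.
- nest_square: Fixed cork plate on the floor of the box, 74 (x) x 128 (y) x 10 mm thick, with a SQUARE hole 60 x 60 (sides parallel to the plate's) through its centre; otherwise like the round one. Origin: centre of its underside (7 above the bench).
- sample_tray: Low dark-steel tray, fixed, 190 (x) x 144 (y) mm, walls 18 high and 5 thick, floor 5 thick. Origin: centre of underside, z up. A partition 4 thick, as high as the walls, runs along x at y = +15. The +y bay already holds two bronze bars, part of the tray. The -y bay (y = -67 to +13, 80 wide, 180 long, centre y = -27) is empty.
- lid: Loose bronze incense-burner lid, round: foot disc 50 mm diameter, 10 high, narrowing to an upright round knob 16 in diameter from 22 to 40 above the origin (40 high overall). Origin: centre of the underside, z up. 80 to 150 g. Goes in the round nest.
- seal: Loose bronze seal: square base 44 x 44 x 16 mm high with a square post 18 x 18 (sides parallel to the base's) from 16 to 42 above the origin. Origin: centre of the underside; x, y along the base's sides, z up. 140 to 280 g. Goes in the square nest, sides within about 0.3 rad of the hole's.
- divider: Loose pale-wood board, flat on the bench, 168 (x) x 122 (y) x 6 mm: fits the box with 4 to spare all round, long side along the box's x, either way round. Origin: centre of underside, z up. A grip bar 14 (x) x 56 (y) stands across its middle, 6 to 34 above the origin. At x = +45, y = 0 a cork ring for the cup is glued on top: inner diameter 60, outer 68, 6 high. 110 to 205 g.
- cup: Loose bronze cup, open at the top, 45 mm high, 54 outside diameter at the rim and down to mid height (52 at height 22), tapering to a 38 foot; wall 3. Origin: centre of the underside, z up. 80 to 170 g. Stands in the divider's ring.
- sample_bar: Loose plain bronze sample bar lying flat, 80 (x) x 18 (y) x 12 mm high. Origin: centre of the underside, z up. 90 to 180 g. Goes flat in the empty bay of the sample tray.
Not all that is in view belongs to the job. What is shaped like the sample_tray but pink is not meant.

How it is judged (in metres and radians):
On the way, in this order (a step that is already met when the one before it is completed fails the run):
1. the lid lies in the round recess and the seal in the square recess, both on the box floor (horizontal distance between lid and nest_round below 0.016 m and angle between each of lid, seal's own z axis and vertical below 0.1 rad and z of lid in the frame of box between 0.003 and 0.011 m and horizontal distance between seal and nest_square below 0.016 m and z of seal in the frame of box between 0.003 and 0.011 m), for 0.2 s.
2. then the divider lies flat on the ledges with both still in place beneath it (all of step 1 and horizontal distance between divider and box below 0.01 m and angle between divider's own z axis and vertical below 0.05 rad and angle between the x axis of divider and the x axis of box, either way round below 0.12 rad and z of divider in the frame of box between 0.05 and 0.058 m), for 0.2 s.
3. then the cup stands upright in the ring of the seated divider (horizontal distance between divider and box below 0.01 m and angle between divider's own z axis and vertical below 0.05 rad and angle between the x axis of divider and the x axis of box, either way round below 0.12 rad and z of divider in the frame of box between 0.05 and 0.058 m and x of cup in the frame of divider between 0.032 and 0.058 m and y of cup in the frame of divider between -0.013 and 0.013 m and z of cup in the frame of divider between 0.003 and 0.01 m and angle between cup's own z axis and vertical below 0.1 rad), for 0.2 s.
At the end, for the whole second after the job is handed in: Lid and seal upright on the box floor, within 16 mm of their recess centres; divider level on the ledges, centred within 10 mm; cup upright on the divider within 13 mm of the ring centre in x and y; sample bar flat on the floor of the empty tray bay; all at rest (20 mm/s) (all of step 1 and all of step 3 and x of sample_bar in the frame of sample_tray between -0.085 and 0.085 m and y of sample_bar in the frame of sample_tray between -0.06 and 0.006 m and z of sample_bar in the frame of sample_tray between 0.002 and 0.009 m and angle between sample_bar's own z axis and vertical below 0.1 rad and linear speed of each of lid, seal, divider, cup, sample_bar below 0.02 m/s); the robot touches nothing.
It also fails if it takes over 128 s, if anything falls off the work surface, if the arm or the gripper's body presses on something with over 40 N, if the wrist force passes 120 N, or if a joint passes its speed limit or range.

ROBOT

A 6-joint arm with a two-finger parallel gripper is mounted at the origin on the work surface. World frame = base frame: x ahead of the robot, y to its left, z up, the work surface at z = 0. Lengths are in mm, angles in rad, forces in N, time in s.
With the tool pointing down it reaches from about 350 to 775 mm from the base axis. Payload 7.3 kg.
Tool frame: the origin (TCP) lies midway between the tips of the shut fingers; the grasp point (between the pads) lies 19 mm behind it; z points along the fingers, y is the line along which they close (so a half turn about z gives the same grasp; the last joint's range is limited). The gripper opens to 92 mm and grips with 3 to 60 N. Pads are 19 mm wide; open, the fingers measure 130 mm over their backs; the gripper's body (75 mm by 190 mm) begins 47 mm behind the grasp point.
Start: joints at [1.012, 0.342, 1.524, -0, 1.275, -0.146], TCP at [210.605, 480.927, 226.741] pointing down, gripper open.
Joint ranges: [-2.53, 2.53], [-0.77, 2.02], [0.04, 2.7], [-1, 4.14], [0.28, 2.66], [-3.11, 3.11]. Speed limits (rad/s): [2.57, 2.57, 3.14, 3.14, 3.14, 3.14].

INTERFACE

Orientations are given as [roll, pitch, yaw] about the fixed x, y, z axes, in that order (R = Rz(yaw) Ry(pitch) Rx(roll)).
In Python, from plant import * gives the robot as it stands.
- The arm moves only by the tool step_arm, never from a script. Its argument "deltas" is one flat list of numbers, 5 for each row, row after row: the shift along the world's x, y, z in mm, then the turn about the world's z in degrees, then the finger opening in mm, from 0 to 91.8. In form: [tx, ty, tz, turn, gripper, tx, ty, tz, turn, gripper, ...]. A call has exactly 10 rows; each row shifts and turns the commanded pose from where the row before left it; what a row does not reach is not made up. A row lasts 1/8 s, in which the tool goes at most 62.5 mm and 10.7 degrees, less where a joint would pass 70% of its speed; a pose out of reach is approached as far as the arm can. A call is refused whole if a number of a shift passes 62.5 or a number of a turn 10.7, either way. A call with a gripper value outside its range is refused whole. The fingers move at their own pace and stop on an object; the grip force is fixed at half the most. Time passes only in rows, so rows that do not move let the fingers close, or fill a call up. It gives the time, the measured TCP pose, the force, the opening and the grip force at its end, in the units of the state.
- get_obs(): the state, without advancing time (a new reading comes with each control period).
- capture(name): name is "scene" or "top" or "wrist"; returns the picture (400x640x3 uint8, red, green, blue); there is no depth.
- camera_params(name): a dict with "mtx" (3x3 intrinsics, pixels), "rvec" (rotation vector, rad) and "tvec" (3), from world to camera coordinates, as OpenCV has them. Camera axes: x right, y down, z forward; pixel columns grow to the right and rows downward; lengths in mm; the calibration is good to about 2 mm. A picture is of the moment at which its call begins: read the wrist's pose just before it. camera_params takes no time and is no camera call; for the wrist camera it gives the pose at the moment of the call.
- close_job(): hands the job in; it is judged then, once.
The state is a dict: "time": time; "joint_positions": joint angles; "dq": joint speeds; "tau": joint torques, N m; "tool_pos": TCP position; "tcp_rot": TCP orientation; "contact_force": force on the tool from outside, world axes, zero at the start; "moment": the same for the moment, N m; "grip_width": finger opening in mm; "finger_force": force on a finger pad.
Only numpy, scipy, OpenCV 4.12 (cv2) and the standard library are available. Lean on these libraries where they do the work, as an engineer would, in place of code of your own. Each camera call takes 0.05 s, during which the arm holds its last target. There are 200 camera calls.

## Working session

There is one attempt and no reset: what is moved stays moved. The work goes in short steps, Python scripts to look and compute and a tool call to move; the robot and the scene stay as the last step left them, time stands still between calls to the robot, and variables do not carry over. Pictures are saved under pics/ and viewed, at most 14 in all, crops included, and the job is handed in when it is done.

Besides the shell and the picture viewer there is one more tool, called after "Request:" as name(argument=value, ...), one argument or row to a line, values as JSON. step_arm: Moves the arm, as the interface text tells. Its arguments: {"type":"object","properties":{"deltas":{"type":"array","items":{"type":"number"}}},"required":["deltas"]}

```bash
ls; mkdir -p pics; python3 - <<'E'
from plant import *
import cv2
o=get_obs(); print(o)
for n in ("scene","top","wrist"):
    cv2.imwrite(f"pics/{n}0.png",cv2.cvtColor(capture(n),cv2.COLOR_RGB2BGR))
    print(n,camera_params(n))
E
```

```text
pics
{'time': 0.0, 'joint_positions': array([ 1.01200602e+00,  3.42706487e-01,  1.52503777e+00,  5.39253085e-06,
        1.27535457e+00, -1.46006700e-01]), 'dq': array([ 0.00226846,  0.00131393,  0.00069879, -0.00031762, -0.00126028,
       -0.00027586]), 'tau': array([-1.50230029e-03, -4.31237984e+01, -2.44220102e+01,  7.17254123e-02,
        5.59319579e-02, -8.06133494e-05]), 'tool_pos': array([210.37459561, 480.56665382, 226.04613103]), 'tcp_rot': array([-3.14010326e+00, -2.24231474e-04,  2.72880731e+00]), 'contact_force': array([ 0.44162128, -0.56697748, -0.20971035]), 'moment': array([-0.03679489,  0.05353393,  0.04896386]), 'finger_force': 0.0, 'grip_width': 92.01100289039763}
scene {'mtx': array([[409.35331598,   0.        , 324.21511541],
       [  0.        , 409.35331598, 197.62452971],
       [  0.        ,   0.        ,   1.        ]]), 'rvec': array([ 1.836585  ,  1.42714349, -0.69287996]), 'tvec': array([-107.02802527, -231.28114181, 1338.97462959])}
top {'mtx': array([[449.8572384 ,   0.        , 326.96210173],
       [  0.        , 449.8572384 , 198.21201141],
       [  0.        ,   0.        ,   1.        ]]), 'rvec': array([ 2.12335241, -2.11574768,  0.20543298]), 'tvec': array([   8.08591862,  430.81316839, 1283.97163271])}
wrist {'mtx': array([[279.63861568,   0.        , 320.30487341],
       [  0.        , 279.63861568, 200.46488404],
       [  0.        ,   0.        ,   1.        ]]), 'rvec': array([-2.40363732, -1.56955023, -0.24547956]), 'tvec': array([-524.69921995,  -38.27315967,  392.44484261])}
```

View pics/top0.png

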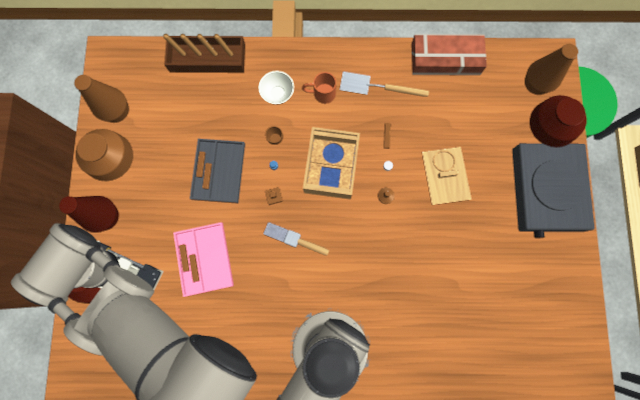

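View pics/scene0.png

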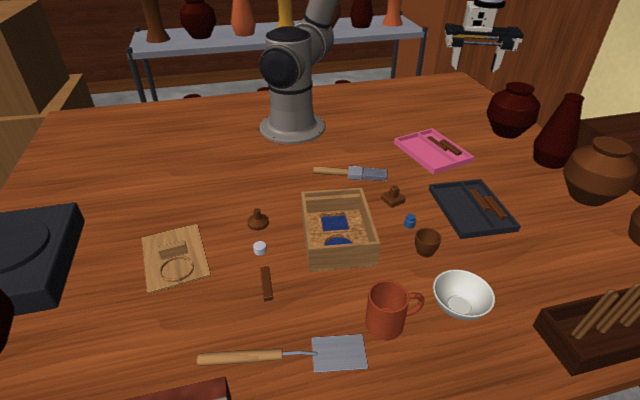

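The top view shows the box at (332,162), with the round hole at the far end and the square hole near. The lid is at (386,195), the seal at (274,195), the cup at (274,135), the bar at (388,135) and the divider at (447,176). The dark tray is at (217,170), and the pink tray at (203,258) is the decoy. The scene view agrees. Next I'll make an enlarged crop to confirm these and move the wrist camera over the area.

```bash
cat > h.py <<'E'
from plant import *
import cv2, numpy as np
def cam(n):
    p=camera_params(n); R=cv2.Rodrigues(np.array(p['rvec']))[0]; t=np.array(p['tvec']).ravel()
    return np.array(p['mtx']),R,t
def ray(c,uv):
    K,R,t=c; d=R.T@np.linalg.solve(K,[uv[0],uv[1],1.]); return -R.T@t,d
def plane(c,uv,z):
    o,d=ray(c,uv); return o+d*(z-o[2])/d[2]
def tri(c1,u1,c2,u2):
    o1,d1=ray(c1,u1);o2,d2=ray(c2,u2)
    s=np.linalg.lstsq(np.c_[d1,-d2],o2-o1,rcond=None)[0]
    a,b=o1+s[0]*d1,o2+s[1]*d2
    return (a+b)/2,np.linalg.norm(a-b)
def proj(c,P):
    K,R,t=c; return cv2.projectPoints(np.float64(P).reshape(-1,1,3),cv2.Rodrigues(R)[0],t,K,None)[0].reshape(-1,2)
E
python3 - <<'E'
from h import *
im=cv2.imread('pics/top0.png')[110:220,180:480]
cv2.imwrite('pics/topcrop.png',cv2.resize(im,None,fx=2.66,fy=2.66,interpolation=cv2.INTER_CUBIC))
c=cam('top')
for n,u,z in [('box',(332,162),66),('lid',(386,195),30),('seal',(274,195),30),('cup',(274,135),40),('bar',(388,135),12),('div',(447,176),6),('tray',(217,170),18)]: print(n,plane(c,u,z).round())
o,d=ray(cam('wrist'),(320,200)); print(o,d)
E
```

```text
box [535.  -5.  66.]
lid [ 443. -166.   30.]
seal [442. 167.  30.]
cup [626. 171.  40.]
bar [ 637. -179.   12.]
div [ 508. -357.    6.]
tray [522. 344.  18.]
[134.50570603 514.21925891 385.06340968] [ 0.27813635 -0.12389864 -0.95251942]
```

View pics/topcrop.png

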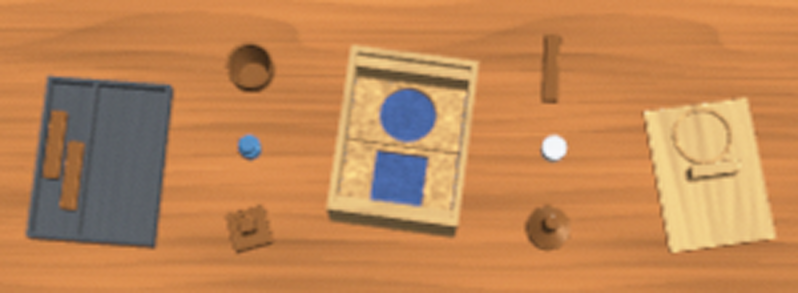

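The crop confirms each item. The lid has a round foot and knob, the seal is square with a post, and the cup has no handle, unlike the mug. The plain bar is at (550,68), the tray is the dark-steel one, and the divider carries a ring and grip bar. The blue and white pieces belong to nothing in the job. Next I move the wrist camera over the work.

Request:
step_arm(
  deltas=[27, -33, 0, 2.4, 91.8, 27, -33, 0, 2.4, 91.8, 27, -33, 0, 2.4, 91.8, 27, -33, 0, 2.4, 91.8, 27, -33, 0, 2.4, 91.8, 27, -33, 0, 2.4, 91.8, 27, -33, 0, 2.4, 91.8, 27, -33, 0, 2.4, 91.8, 27, -33, 0, 2.4, 91.8, 27, -33, 0, 2, 91.8],
)

```text
time: 1.4
tool_pos: [481.2, 149.7, 226.5]
tcp_rot: [3.141, -0.0, -3.141]
contact_force: [0.2, 0.3, 0.2]
grip_width: 92.0
finger_force: 0.0
```

```bash
python3 - <<'E'
from h import *
import pickle
o=get_obs(); print(o['time'],o['joint_positions'].round(3),o['tool_pos'],o['tcp_rot'])
c=cam('wrist'); im=capture('wrist'); pickle.dump((c,im),open('w1.pkl','wb')); print(ray(c,(320,200)))
cv2.imwrite('pics/w1.png',im[:,:,::-1])
E
```

```text
1.4 [ 0.149  0.304  1.58   0.     1.258 -1.422] [481.24925487 149.71303118 226.54845762] [ 3.14145271e+00 -3.85500855e-04 -3.14137950e+00]
(array([398.28794286, 149.73340279, 385.42368959]), array([ 0.30444649, -0.00102285, -0.95253097]))
```

View pics/w1.png

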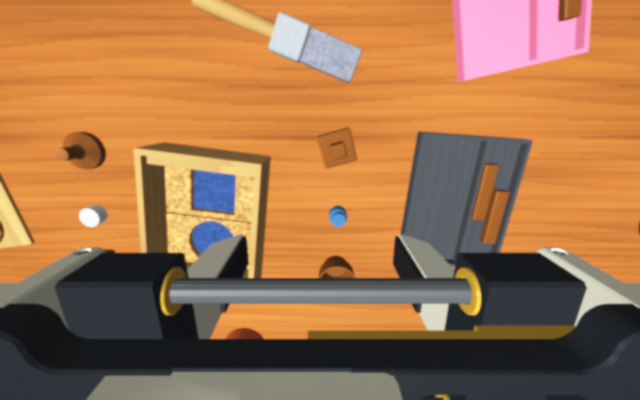

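The wrist view looks back toward the robot, with image up being −x. It shows the seal (337,147), box (200,210), lid (82,150), dark tray (465,195), and the cup partly hidden at (337,268). I'll go further out for two views with a good baseline.

Request:
step_arm(
  deltas=[18, -14, 3, 0, 91.8, 18, -14, 3, 0, 91.8, 18, -14, 3, 0, 91.8, 18, -14, 3, 0, 91.8, 18, -14, 3, 0, 91.8, 18, 0, 3, 0, 91.8, 0, 0, 0, 0, 91.8, 0, 0, 0, 0, 91.8, 0, 0, 0, 0, 91.8, 0, 0, 0, 0, 91.8],
)

```text
time: 2.7
tool_pos: [588.2, 81.2, 244.9]
tcp_rot: [3.141, -0.0, 3.141]
contact_force: [0.0, 0.2, -0.0]
grip_width: 92.0
finger_force: 0.0
```

```bash
python3 - <<'E'
from h import *
import pickle
o=get_obs(); print(o['time'],o['tool_pos'])
c=cam('wrist'); im=capture('wrist'); pickle.dump((c,im),open('w2.pkl','wb'))
cv2.imwrite('pics/w2.png',im[:,:,::-1])
E
```

```text
2.7 [588.19709227  81.16784282 244.89023161]
```

Request:
step_arm(
  deltas=[0, -25, 0, 0, 91.8, 0, -25, 0, 0, 91.8, 0, -25, 0, 0, 91.8, 0, -25, 0, 0, 91.8, 0, -25, 0, 0, 91.8, 0, -25, 0, 0, 91.8, 0, -25, 0, 0, 91.8, 0, -25, 0, 0, 91.8, 0, 0, 0, 0, 91.8, 0, 0, 0, 0, 91.8],
)

```text
time: 4.0
tool_pos: [588.5, -118.4, 244.7]
tcp_rot: [3.141, -0.0, 3.141]
contact_force: [-0.0, 0.4, -0.9]
grip_width: 91.9
finger_force: 0.0
```

```bash
python3 - <<'E'
from h import *
import pickle
o=get_obs(); print(o['time'],o['tool_pos'])
c=cam('wrist'); im=capture('wrist'); pickle.dump((c,im),open('w3.pkl','wb'))
a=cv2.imread('pics/w2.png')
both=np.vstack([a[:290],im[:290,:,::-1]])
cv2.imwrite('pics/w23.png',both)
E
```

```text
4.0 [ 588.51137879 -118.38385214  244.74328746]
```

View pics/w23.png

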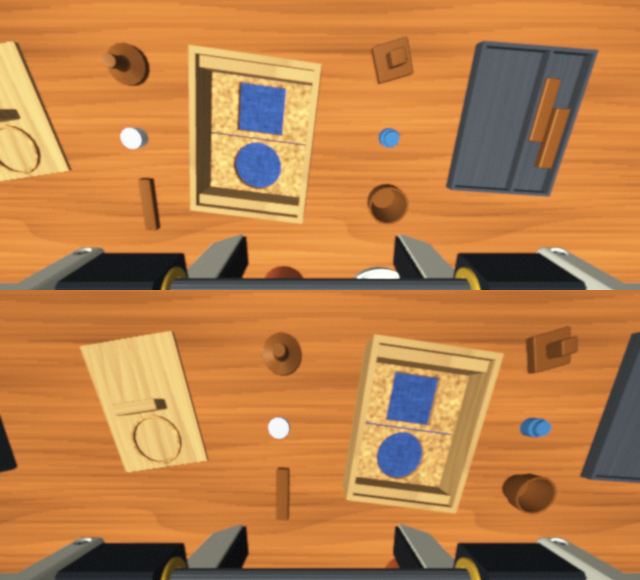

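Both wrist views are clear. In w2 the lid is at (127,63), seal (391,60), box (255,132), cup (387,203), bar (149,203) and dark tray (520,118). In w3 the divider is at (145,110) and the lid at (282,63). Next I'll measure with masks.

```bash
python3 - <<'E'
from h import *
import pickle
for n in ('w2','w3'):
    c,im=pickle.load(open(n+'.pkl','rb'))
    hsv=cv2.cvtColor(im,cv2.COLOR_RGB2HSV)[:235]
    pts=dict(w2=[(330,100),(127,63),(391,60),(387,203),(149,203),(260,110),(205,110),(480,118),(545,110)],w3=[(330,100),(282,63),(550,63),(530,203),(283,203),(412,108),(145,90),(610,118),(145,40)])[n]
    print(n,[(p,tuple(hsv[p[1],p[0]])) for p in pts])
    H,S,V=[hsv[...,i].astype(int) for i in range(3)]
    ms=dict(blue=(H>100)&(H<130)&(S>120),dark=(V<150)&(S>120)&(H<25),pale=(H>14)&(H<28)&(S<165)&(V>150),steel=(S<90)&(V<110))
    for k,m in ms.items():
        m=cv2.morphologyEx(m.astype(np.uint8),cv2.MORPH_OPEN,np.ones((3,3)))
        for ct in cv2.findContours(m,cv2.RETR_EXTERNAL,cv2.CHAIN_APPROX_NONE)[0]:
            A=cv2.contourArea(ct)
            if A<120: continue
            r=cv2.minAreaRect(ct); M=cv2.moments(ct)
            print(k,int(A),'cen',round(M['m10']/A,1),round(M['m01']/A,1),'rect',np.round(r[0],1),np.round(r[1],1),round(r[2],1),cv2.approxPolyDP(ct,4,True).reshape(-1,2).tolist())
E
```

```text
w2 [((330, 100), (np.uint8(14), np.uint8(175), np.uint8(232))), ((127, 63), (np.uint8(13), np.uint8(177), np.uint8(65))), ((391, 60), (np.uint8(13), np.uint8(184), np.uint8(147))), ((387, 203), (np.uint8(13), np.uint8(187), np.uint8(173))), ((149, 203), (np.uint8(13), np.uint8(179), np.uint8(175))), ((260, 110), (np.uint8(110), np.uint8(156), np.uint8(183))), ((205, 110), (np.uint8(17), np.uint8(141), np.uint8(85))), ((480, 118), (np.uint8(106), np.uint8(32), np.uint8(105))), ((545, 110), (np.uint8(13), np.uint8(185), np.uint8(168)))]
blue 1386 cen 257.8 164.8 rect [258. 165.] [42. 42.] 90.0 [[248, 145], [237, 157], [240, 175], [257, 186], [272, 182], [279, 170], [277, 157], [264, 145]]
blue 219 cen 388.5 137.4 rect [388.5 137. ] [16. 17.] 90.0 [[387, 129], [380, 140], [392, 145], [397, 134]]
blue 1789 cen 261.2 108.3 rect [260.9 108.4] [43.4 45.4] 6.3 [[242, 84], [240, 127], [280, 133], [283, 90]]
dark 575 cen 389.9 209.7 rect [389.5 208.1] [27.1 36.2] 60.5 [[402, 194], [394, 190], [397, 198], [384, 208], [371, 203], [375, 218], [399, 218], [405, 209]]
dark 214 cen 153.9 202.5 rect 
[... 2377 characters left out ...]
 [284, 62], [275, 68], [285, 73], [289, 84], [300, 72], [300, 59], [294, 48]]
dark 456 cen 558.0 58.1 rect [560.   56.5] [27. 32.] 90.0 [[576, 47], [572, 50], [566, 43], [546, 52], [545, 68], [568, 68], [569, 62], [561, 62], [561, 52], [571, 50], [573, 62]]
pale 21121 cen 417.2 132.0 rect [421.6 135.7] [138.5 170.7] 9.2 [[374, 44], [364, 59], [343, 188], [345, 207], [455, 223], [503, 63]]
pale 11749 cen 145.5 110.6 rect [143.3 112.9] [144.6  94.2] 74.7 [[171, 41], [80, 56], [126, 182], [206, 170]]
steel 364 cen 5.1 162.9 rect [  7. 157.] [46. 14.] 90.0 [[0, 134], [2, 180], [13, 177]]
steel 4787 cen 619.3 135.8 rect [610.5 117. ] [148.  57.] 90.0 [[639, 43], [630, 49], [583, 186], [639, 191]]
```

```bash
python3 - <<'E'
from h import *
import pickle
(c2,a),(c3,b)=[pickle.load(open(n+'.pkl','rb')) for n in ('w2','w3')]
print('hole round',tri(c2,(257.8,164.8),c3,(399.1,164.5)),'sq',tri(c2,(261.2,108.3),c3,(411.5,108.1)))
for p,q in [((189,44),(374,44)),((190.5,210.5),(345,208)),((302,223),(455,223)),((321,64),(503,63))]: print('rim',tri(c2,p,c3,q))
for p in [(171,41),(80,56),(126,182),(206,170)]: print('div@6',plane(c3,p,6).round(1))
for p in [(481,42),(447,186),(548,194),(595,51)]: print('tray@18',plane(c2,p,18).round(1))
cs=[(a,127,63),(b,284,63),(a,391,60),(b,552,60),(a,387,203),(b,530,203),(a,149,203),(b,283,203),(b,145,118)]
t=[]
for im,u,v in cs:
    k=cv2.resize(im[v-24:v+24,u-32:u+32,::-1],None,fx=4,fy=4,interpolation=cv2.INTER_CUBIC); 
    cv2.putText(k,f'{u-32},{v-24}',(2,12),0,.45,(255,255,255),1); t.append(k)
cv2.imwrite('pics/m.png',np.vstack([np.hstack(t[i:i+3]) for i in (0,3,6)]))
E
```

```text
hole round (array([578.18752217,  -7.00715242,  12.50318946]), np.float64(0.2234163153191586)) sq (array([502.54510374,   2.93692361,  13.02473937]), np.float64(0.4092530278544584))
rim (array([437.08603626, -60.06711992,  65.03950896]), np.float64(0.6436120932373307))
rim (array([626.59594252, -86.44625794,  63.59675457]), np.float64(2.6425467454782687))
rim (array([645.20282884,  57.22367338,  65.60284469]), np.float64(0.6304005780894814))
rim (array([456.54014963,  82.18705628,  65.92422263]), np.float64(0.3097468807992868))
div@6 [ 421.7 -306.2    6. ]
div@6 [ 438.5 -425.5    6. ]
div@6 [ 604.5 -402.3    6. ]
div@6 [ 586.9 -283.1    6. ]
tray@18 [425.7 278.5  18. ]
tray@18 [608.  261.8  18. ]
tray@18 [620.2 408.8  18. ]
tray@18 [435.8 421.2  18. ]
```

View pics/m.png

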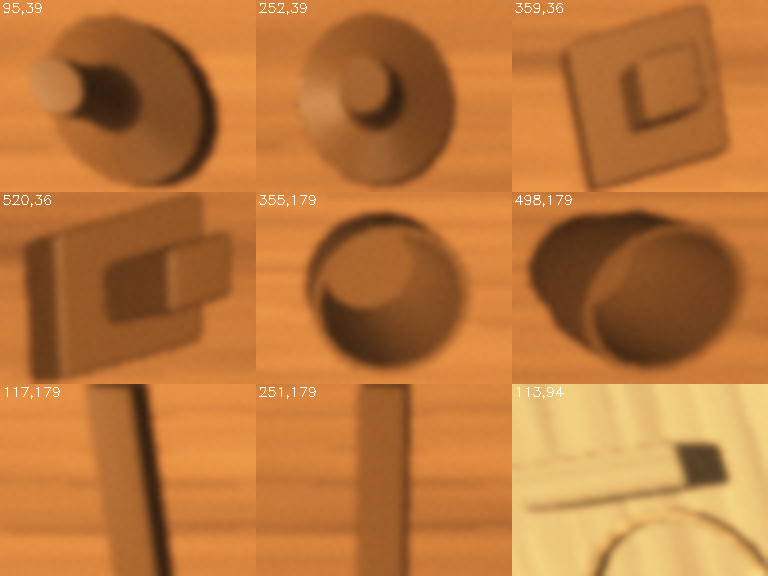

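```bash
python3 - <<'E'
from h import *
import pickle
(c2,a),(c3,b)=[pickle.load(open(n+'.pkl','rb')) for n in ('w2','w3')]
for n,p,q in [('knob',(108.9,59.9),(279.1,59.9)),('post',(398.4,56.2),(569.4,56.2)),('rim',(388.6,204.1),(535.5,204.6)),('bar',(148,203),(282,203))]: print(n,tri(c2,p,c3,q))
# grip bar top in w3: corners from the crop
P=[plane(c2,(359+x/4-.4,36+y/4-.4),16) for x,y in [(51,50),(193,5),(216,150),(80,190)]]
print('seal base',np.round(P,1),np.mean(P,0)); 
for i in range(4): d=P[(i+1)%4]-P[i]; print(np.hypot(*d[:2]),np.degrees(np.arctan2(d[1],d[0]))%90)
for p in [(276.2,179),(276.8,228),(287.8,179),(288.3,228)]: print('bar',plane(c3,p,12).round(1))
# grip bar top centre, crop (0..165, 60..110)
print('disc lid', plane(c3,(252+121/4-.4,39+98/4-.4),10))
for z,p in [(34,(113-.4,94+(467-384+30)/4)),(34,(113+(680-512)/4-.4,94+(462-384)/4))]: print('grip',plane(c3,p,z))
E
```

```text
knob (array([ 448.69982723, -166.23776111,   41.27311899]), np.float64(0.625778919636346))
post (array([445.51130583, 172.44964636,  42.0308957 ]), np.float64(0.6855810277347372))
rim (array([627.1138672 , 173.92628129,  43.84408732]), np.float64(1.3716862174741038))
bar (array([ 636.10664975, -175.26248825,    8.79072781]), np.float64(0.5474228805190716))
seal base [[431.7 144.7  16. ]
 [419.5 187.6  16. ]
 [460.2 198.7  16. ]
 [471.9 156.2  16. ]] [445.83984454 171.81602379  16.        ]
44.569874606042326 15.960197421729447
42.2171282277483 15.240642941220274
44.04678347745721 15.386542474460825
41.77280293853678 15.953510766037084
bar [ 599.  -181.5   12. ]
bar [ 675.3 -184.5   12. ]
bar [ 599.1 -164.9   12. ]
bar [ 675.4 -167.    12. ]
disc lid [ 447.84056083 -167.02637773   10.        ]
grip [ 519.25828724 -382.51049281   34.        ]
grip [ 508.73084614 -327.11705772   34.        ]
```

Every measurement agrees with the given heights and sizes:

| Item | Position (mm) | Yaw |
|---|---|---|
| Box | (541.3, −1.8) | −7.6° |
| Lid | (448.5, −166.5) | – |
| Seal | (445.6, 172) | 15.6° |
| Cup | (627, 174) | – |
| Bar | (637, −175) | −2° |
| Divider | (513, −354.5) | 8° |
| Tray bay centre | (520, 316) | −4.5° |

I'll start with the lid.

Request:
step_arm(
  deltas=[-28, -9.6, -25, 0, 50, -28, -9.6, -25, 0, 50, -28, -9.6, -25, 0, 50, -28, -9.6, -25, 0, 50, -28, -9.7, -25, 0, 50, 0, 0, -20, 0, 50, 0, 0, -20, 0, 50, 0, 0, -20, 0, 50, 0, 0, -20, 0, 50, 0, 0, -15.5, 0, 50],
)

```text
time: 5.3
tool_pos: [448.8, -166.2, 23.7]
tcp_rot: [3.141, 0.0, -3.141]
contact_force: [1.2, 0.6, 0.3]
grip_width: 50.0
finger_force: 0.0
```

Request:
step_arm(
  deltas=[0, 0, 0, 0, 5, 0, 0, 0, 0, 5, 0, 0, 0, 0, 5, 0, 0, 0, 0, 5, 0, 0, 0, 0, 5, 0, 0, 0, 0, 5, 0, 0, 30, 0, 5, 0, 0, 30, 0, 5, 0, 0, 30, 0, 5, 0, 0, 10, 0, 5],
)

```text
time: 6.55
tool_pos: [449.1, -167.5, 125.5]
tcp_rot: [-3.14, 0.002, 3.141]
contact_force: [-0.7, -0.8, -1.5]
grip_width: 14.4
finger_force: 30.0
```

Request:
step_arm(
  deltas=[26, 32, 0, 0, 5, 26, 32, 0, 0, 5, 26, 32, 0, 0, 5, 26, 32, 0, 0, 5, 25.5, 32.5, 0, 0, 5, 0, 0, 0, 0, 5, 0, 0, -25, 0, 5, 0, 0, -25, 0, 5, 0, 0, -20, 0, 5, 0, 0, -14, 0, 5],
)

```text
time: 7.8
tool_pos: [576.8, -7.3, 38.5]
tcp_rot: [3.141, -0.003, 3.14]
contact_force: [0.4, 0.1, -1.1]
grip_width: 14.3
finger_force: 30.0
```

Request:
step_arm(
  deltas=[0, 0, -4, 0, 5, 0, 0, -3, 0, 5, 0, 0, -3, 0, 5, 0, 0, 0, 0, 5, 0, 0, 0, 0, 40, 0, 0, 0, 0, 40, 0, 0, 0, 0, 40, 0, 0, 25, 0, 40, 0, 0, 30, 0, 40, 0, 0, 30, 0, 40],
)

```text
time: 9.05
tool_pos: [578.0, -6.6, 115.9]
tcp_rot: [3.141, -0.0, 3.141]
contact_force: [0.9, -0.5, -0.1]
grip_width: 39.8
finger_force: 0.0
```

Request:
step_arm(
  deltas=[-26.5, 35.7, 0, 3.1, 50, -26.5, 35.7, 0, 3.1, 50, -26.5, 35.7, 0, 3.1, 50, -26.5, 35.7, 0, 3.1, 50, -26.5, 35.8, 0, 3.2, 50, 0, 0, -25, 0, 50, 0, 0, -25, 0, 50, 0, 0, -22, 0, 50, 0, 0, -18, 0, 50, 0, 0, -7, 0, 50],
)

```text
time: 10.3
tool_pos: [445.1, 171.8, 17.4]
tcp_rot: [3.141, -0.002, -2.87]
contact_force: [0.4, 0.4, 0.2]
grip_width: 49.7
finger_force: 0.0
```

Request:
step_arm(
  deltas=[0, 0, 0, 0, 5, 0, 0, 0, 0, 5, 0, 0, 0, 0, 5, 0, 0, 0, 0, 5, 0, 0, 0, 0, 5, 0, 0, 0, 0, 5, 0, 0, 30, 0, 5, 0, 0, 30, 0, 5, 0, 0, 30, 0, 5, 0, 0, 10, 0, 5],
)

```text
time: 11.55
tool_pos: [446.1, 172.0, 119.4]
tcp_rot: [-3.141, 0.002, -2.87]
contact_force: [-0.3, 0.4, -3.1]
grip_width: 17.9
finger_force: 30.0
```

```bash
python3 - <<'E'
from h import *
import pickle
o=get_obs(); print(o['time'],o['tool_pos'],o['tcp_rot'])
c=cam('wrist'); im=capture('wrist'); t=capture('top')
print(proj(c,[[578.6,-7,17],[o['tool_pos'][0],o['tool_pos'][1],100]]))
a=cv2.resize(im[:,:,::-1],None,fx=.9,fy=.9); b=cv2.resize(t[120:205,290:380,::-1],(216,204),interpolation=cv2.INTER_CUBIC)
k=np.zeros((360,800,3),np.uint8); k[:,:576]=a; k[:204,580:796]=b
cv2.imwrite('pics/s1.png',k)
E
```

```text
11.55 [446.1225803  172.00117463 119.35067722] [-3.14147051e+00  2.14595063e-03 -2.87019192e+00]
[[125.73219482 270.46307271]
 [320.40104938 235.42477556]]
```

View pics/s1.png

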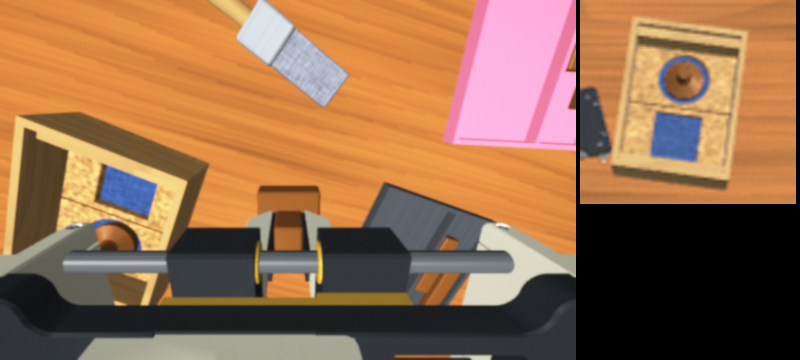

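The top crop shows the lid centred in the round recess, and the seal is held square between the pads. Next I place the seal.

Request:
step_arm(
  deltas=[11.4, -33.8, 0, -4.6, 5, 11.4, -33.8, 0, -4.6, 5, 11.4, -33.8, 0, -4.6, 5, 11.4, -33.8, 0, -4.7, 5, 11.3, -33.8, 0, -4.7, 5, 0, 0, 0, 0, 5, 0, 0, -25, 0, 5, 0, 0, -25, 0, 5, 0, 0, -20, 0, 5, 0, 0, -14, 0, 5],
)

```text
time: 12.9
tool_pos: [501.2, 3.8, 32.4]
tcp_rot: [3.141, -0.003, 3.009]
contact_force: [0.4, -0.7, -1.9]
grip_width: 17.8
finger_force: 30.0
```

Request:
step_arm(
  deltas=[0, 0, -4, 0, 5, 0, 0, -3, 0, 5, 0, 0, -2.5, 0, 5, 0, 0, 0, 0, 5, 0, 0, 0, 0, 40, 0, 0, 0, 0, 40, 0, 0, 0, 0, 40, 0, 0, 25, 0, 40, 0, 0, 30, 0, 40, 0, 0, 30, 0, 40],
)

```text
time: 14.15
tool_pos: [502.4, 2.9, 110.5]
tcp_rot: [3.141, -0.0, 3.008]
contact_force: [0.2, -0.3, -0.2]
grip_width: 39.7
finger_force: 0.0
```

Request:
step_arm(
  deltas=[1, -35.8, 0, -7.5, 50, 1, -35.8, 0, -7.5, 50, 1, -35.8, 0, -7.5, 50, 1, -35.8, 0, -7.5, 50, 1, -35.8, 0, -7.5, 50, 1, -35.8, -5, -7.5, 50, 1, -35.8, -5, -7.5, 50, 1, -35.8, -5, -7.5, 50, 1, -35.5, -5, -7.2, 50, 1.6, -35.5, -5, -7.2, 50],
)

```text
time: 15.4
tool_pos: [513.0, -355.6, 84.4]
tcp_rot: [-3.142, -0.0, 1.705]
contact_force: [-0.1, 1.1, 0.4]
grip_width: 49.9
finger_force: 0.0
```

```bash
python3 - <<'E'
from h import *
o=get_obs(); print(o['time'],o['tool_pos'],o['tcp_rot'],o['joint_positions'])
t=capture('top');c=cam('top')
print(proj(c,[[578.6,-7,17],[503,3,17]]))
w=capture('wrist')
k=np.zeros((330,800,3),np.uint8); k[:330,:528]=cv2.resize(w[:,:,::-1],(528,330)); k[:255,530:]=cv2.resize(t[120:205,290:380,::-1],(270,255),interpolation=cv2.INTER_CUBIC)
cv2.imwrite('pics/s2.png',k)
E
```

```text
15.4 [ 512.97799455 -355.62128756   84.37269933] [-3.14156751e+00 -2.24280476e-04  1.70521410e+00] [-7.28951839e-01  6.54528390e-01  1.41380909e+00  1.44101217e-04
  1.07344198e+00 -8.63438377e-01]
[[332.56253087 152.45689916]
 [329.23482601 176.42378514]]
```

View pics/s2.png

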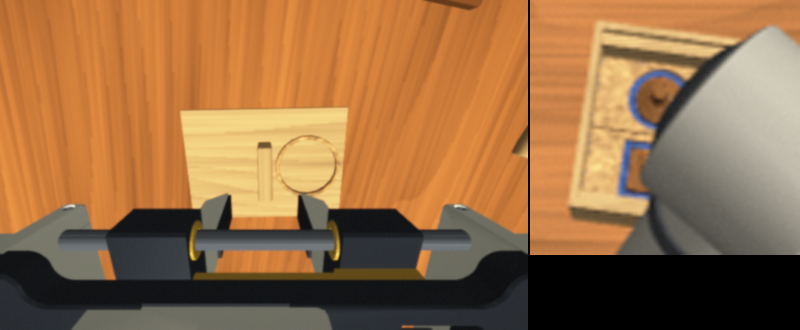

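Both parts sit in their recesses, though the seal is partly covered by the arm, and the grip bar lies between the fingers. I'll check the bar's position against the projection.

```bash
python3 - <<'E'
from h import *
c=cam('wrist'); a=np.radians(8); ex=np.array([np.cos(a),np.sin(a),0]); ey=np.array([-np.sin(a),np.cos(a),0]); o=np.array([513,-354.5,0])
print('predicted bar top ends',proj(c,[o+28*ey+[0,0,34],o-28*ey+[0,0,34]])*.825)
print('corners',proj(c,[o+s*84*ex+t*61*ey+[0,0,6] for s in(-1,1) for t in (-1,1)])*.825)
E
```

```text
predicted bar top ends [[264.69803352 150.03947248]
 [265.07079704 204.25764837]]
corners [[192.98009385 219.06305701]
 [180.5755442  111.84664107]
 [337.35787377 218.05977191]
 [348.29699759 110.58277827]]
```

The prediction matches the picture to 1–2 mm. Descend and grip the divider.

Request:
step_arm(
  deltas=[0, 0, -25, 0, 50, 0, 0, -25, 0, 50, 0, 0, -15, 0, 50, 0, 0, -4.5, 0, 50, 0, 0, 0, 0, 5, 0, 0, 0, 0, 5, 0, 0, 0, 0, 5, 0, 0, 0, 0, 5, 0, 0, 0, 0, 5, 0, 0, 0, 0, 5],
)

```text
time: 16.75
tool_pos: [513.2, -354.6, 15.6]
tcp_rot: [3.141, 0.0, 1.71]
contact_force: [-0.6, -0.0, 3.5]
grip_width: 13.6
finger_force: 30.0
```

Request:
step_arm(
  deltas=[0, 0, 10, 0, 5, 0, 0, 15, 0, 5, 0, 0, 20, 0, 5, 0, 0, 20, 0, 5, 0, 0, 20, 0, 5, 0, 0, 20, 0, 5, 0, 0, 5, 0, 5, 0, 0, 0, 0, 5, 0, 0, 0, 0, 5, 0, 0, 0, 0, 5],
)

```text
time: 18.0
tool_pos: [512.8, -354.2, 124.4]
tcp_rot: [-3.141, -0.001, 1.71]
contact_force: [0.2, -0.5, -1.1]
grip_width: 14.0
finger_force: 30.0
```

Request:
step_arm(
  deltas=[2.8, 35.3, 0, -1.6, 5, 2.8, 35.3, 0, -1.6, 5, 2.8, 35.3, 0, -1.6, 5, 2.8, 35.3, 0, -1.6, 5, 2.8, 35.3, 0, -1.6, 5, 2.8, 35.3, 0, -1.6, 5, 2.8, 35.3, 0, -1.5, 5, 2.8, 35.3, 0, -1.5, 5, 2.8, 35, 0, -1.5, 5, 2.8, 34.9, 0, -1.5, 5],
)

```text
time: 19.25
tool_pos: [541.0, -1.0, 124.9]
tcp_rot: [-3.141, -0.0, 1.436]
contact_force: [0.2, -0.5, -1.4]
grip_width: 13.6
finger_force: 30.0
```

Request:
step_arm(
  deltas=[0, 0, -10, 0, 5, 0, 0, -10, 0, 5, 0, 0, -5, 0, 5, 0, 0, -5, 0, 5, 0, 0, 0, 0, 5, 0, 0, 0, 0, 5, 0, 0, 0, 0, 5, 0, 0, 0, 0, 5, 0, 0, 0, 0, 5, 0, 0, 0, 0, 5],
)

```text
time: 20.5
tool_pos: [541.1, -2.1, 95.3]
tcp_rot: [3.141, 0.0, 1.437]
contact_force: [-0.1, 0.6, -0.5]
grip_width: 13.7
finger_force: 30.0
```

```bash
python3 - <<'E'
from h import *
o=get_obs(); print(o['time'],o['tool_pos'],o['tcp_rot'],o['contact_force'])
c=cam('wrist'); w=capture('wrist'); t=capture('scene'); c2=cam('scene')
a=np.radians(-7.6); ex=np.array([np.cos(a),np.sin(a),0]); ey=np.array([-np.sin(a),np.cos(a),0]); b=np.array([541,-1.9,0])
R=lambda b,hx,hy,z:[b+s*hx*ex+q*hy*ey+[0,0,z] for s,q in((-1,-1),(-1,1),(1,1),(1,-1))]
zb=o['tool_pos'][2]-9.5
print('div pred',proj(c,R(np.r_[o['tool_pos'][:2],0],84,61,zb)).round()); print('rim pred',proj(c,R(b,95,72,66)).round())
print('scene div',proj(c2,R(np.r_[o['tool_pos'][:2],0],84,61,zb)).round(),'rim',proj(c2,R(b,95,72,66)).round())
k=np.zeros((480,800,3),np.uint8); k[:400,:420]=w[:,110:530,::-1]; k[:360,430:790]=cv2.resize(t[160:280,280:400,::-1],None,fx=3,fy=3,interpolation=cv2.INTER_CUBIC)
cv2.imwrite('pics/d1.png',k)
E
```

```text
20.5 [541.10169357  -2.14729242  95.27772234] [3.14144710e+00 3.00645856e-05 1.43732069e+00] [-0.11855874  0.56293838 -0.53782197]
div pred [[205. 318.]
 [179. 150.]
 [460. 150.]
 [435. 318.]]
rim pred [[203. 312.]
 [174. 129.]
 [465. 128.]
 [437. 312.]]
scene div [[305. 187.]
 [358. 183.]
 [373. 233.]
 [312. 237.]] rim [[300. 191.]
 [361. 187.]
 [379. 243.]
 [307. 249.]]
```

View pics/d1.png

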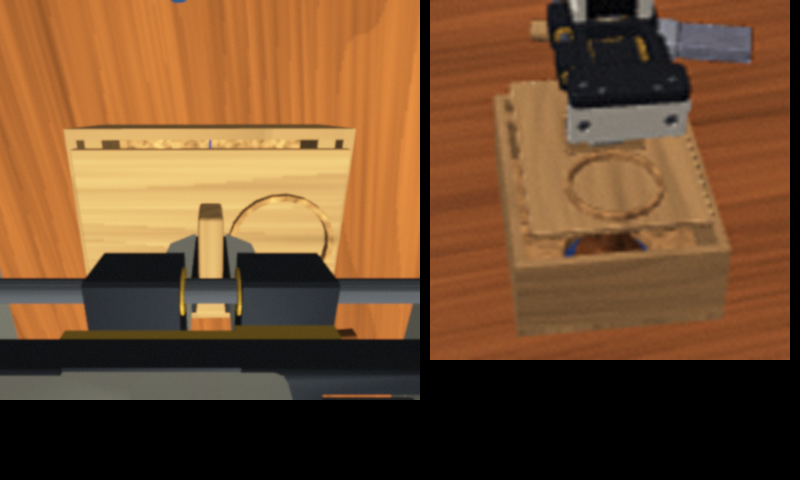

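The wrist view puts the board's far edge at (182..457,149) and the rim at (175..465,129), both matching prediction within 1–2 mm. The board is centred over the box with the ring at the far end. I'll lower it gently.

Request:
step_arm(
  deltas=[0, 0, -5, 0, 5, 0, 0, -5, 0, 5, 0, 0, -3, 0, 5, 0, 0, -3, 0, 5, 0, 0, -3, 0, 5, 0, 0, -2, 0, 5, 0, 0, -2, 0, 5, 0, 0, -1.5, 0, 5, 0, 0, 0, 0, 5, 0, 0, 0, 0, 5],
)

```text
time: 21.85
tool_pos: [541.2, -2.2, 70.8]
tcp_rot: [3.141, -0.0, 1.437]
contact_force: [0.5, -0.4, -1.5]
grip_width: 13.4
finger_force: 30.0
```

Request:
step_arm(
  deltas=[0, 0, -1, 0, 5, 0, 0, -1, 0, 5, 0, 0, 0, 0, 5, 0, 0, 0, 0, 40, 0, 0, 0, 0, 40, 0, 0, 0, 0, 40, 0, 0, 20, 0, 40, 0, 0, 30, 0, 40, 0, 0, 30, 0, 40, 0, 0, 10, 0, 60],
)

```text
time: 23.1
tool_pos: [541.9, -2.3, 160.3]
tcp_rot: [3.138, 0.0, 1.437]
contact_force: [-0.3, -1.1, 0.6]
grip_width: 46.1
finger_force: 0.0
```

```bash
python3 - <<'E'
from h import *
o=get_obs(); print(o['time'],o['tool_pos'],o['tcp_rot'],o['contact_force'])
c=cam('wrist'); w=capture('wrist'); t=capture('scene')
k=np.zeros((400,800,3),np.uint8); k[:400,:420]=w[:,110:530,::-1]; k[:360,430:790]=cv2.resize(t[160:280,280:400,::-1],None,fx=3,fy=3,interpolation=cv2.INTER_CUBIC)
cv2.imwrite('pics/d2.png',k)
E
```

```text
23.1 [541.94871112  -2.27885772 160.31853018] [3.13843672e+00 5.49657971e-05 1.43728963e+00] [-0.25543655 -1.05601985  0.6292822 ]
```

View pics/d2.png

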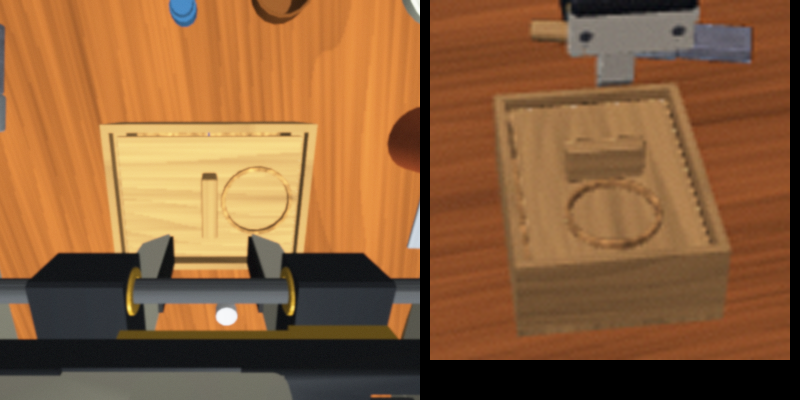

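The divider lies evenly within the rim, with the ring at (365,199) in the wrist image. Next is the cup.

Request:
step_arm(
  deltas=[8.5, 17.6, -5, 9, 80, 8.5, 17.6, -5, 9, 80, 8.5, 17.6, -5, 9, 80, 8.5, 17.6, -5, 9, 80, 8.5, 17.6, -5, 9, 80, 8.5, 17.6, -5, 9, 80, 8.5, 17.6, -5, 9, 80, 8.5, 17.6, -5, 9, 80, 8.5, 17.6, -5, 9, 80, 8.7, 17.8, -5, 9, 80],
)

```text
time: 24.45
tool_pos: [625.6, 174.5, 106.4]
tcp_rot: [-3.141, -0.003, 3.013]
contact_force: [-0.1, -0.6, -0.0]
grip_width: 80.0
finger_force: 0.0
```

```bash
python3 - <<'E'
from h import *
o=get_obs(); print(o['time'],o['tool_pos'],o['tcp_rot'],o['joint_positions'])
c=cam('wrist'); print('pred cup rim, base',proj(c,[[627,174,45],[627,174,0]]),'ring pred',proj(c,[585.8,-8.1,66]))
w=capture('wrist'); cv2.imwrite('pics/c1.png',w[:,:,::-1])
E
```

```text
24.45 [625.63038973 174.45157017 106.38616041] [-3.14075360e+00 -3.05574630e-03  3.01319852e+00] [ 1.54008942e-01  6.74782504e-01  1.30522174e+00  4.97501860e-05
  1.16475693e+00 -1.28841426e+00]
pred cup rim, base [[319.98510221 215.9702359 ]
 [320.05420053 199.8663222 ]] ring pred [[ 72.83848158 204.31568195]]
```

View pics/c1.png

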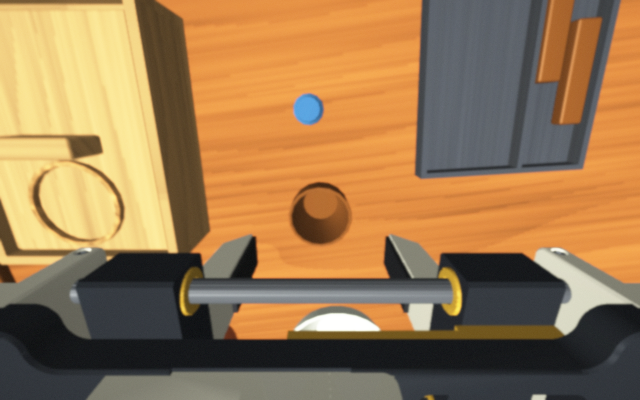

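The cup rim is centred at (320,213), within 2 mm of prediction and between the fingers. Descend on it.

Request:
step_arm(
  deltas=[0, 0, -25, 0, 80, 0, 0, -25, 0, 80, 0, 0, -20, 0, 80, 0, 0, -14, 0, 80, 0, 0, -3, 0, 80, 0, 0, 0, 0, 80, 0, 0, 0, 0, 80, 0, 0, 0, 0, 80, 0, 0, 0, 0, 80, 0, 0, 0, 0, 80],
)

```text
time: 25.75
tool_pos: [626.4, 174.1, 21.9]
tcp_rot: [3.141, 0.0, 3.008]
contact_force: [0.3, -0.0, 0.2]
grip_width: 80.1
finger_force: 0.0
```

```bash
python3 - <<'E'
from h import *
import pickle
o=get_obs(); print(o['time'],o['tool_pos'],o['tcp_rot'])
im=cv2.imread('pics/c1.png')
# camera pose in tool frame is fixed; c1 pose = same orientation, shifted
c=cam('wrist'); K,R,t=c; C=-R.T@t; C=C+np.array([625.6,174.45,106.4])-o['tool_pos']
c1=(K,R,-R@C)
print('ring',plane(c1,(78,201.5),66),'cup',plane(c1,(320,213),45))
E
```

```text
25.75 [626.36278129 174.05994551  21.91053507] [3.14141227e+00 2.60547054e-04 3.00804105e+00]
ring [583.29688242  -2.90963059  66.        ] cup [624.51358448 174.40123001  45.        ]
```

Request:
step_arm(
  deltas=[0, 0, -3, 0, 80, 0, 0, 0, 0, 40, 0, 0, 0, 0, 40, 0, 0, 0, 0, 40, 0, 0, 0, 0, 40, 0, 0, 0, 0, 40, 0, 0, 25, 0, 40, 0, 0, 30, 0, 40, 0, 0, 30, 0, 40, 0, 0, 30, 0, 40],
)

```text
time: 27.0
tool_pos: [626.0, 174.0, 134.4]
tcp_rot: [-3.142, -0.001, 3.008]
contact_force: [-0.4, 1.1, -2.0]
grip_width: 51.8
finger_force: 29.9
```

Request:
step_arm(
  deltas=[0, 0, 10, 0, 40, -7, -30, 0, 0, 40, -7, -30, 0, 0, 40, -7, -30, 0, 0, 40, -7, -30, 0, 0, 40, -7, -30, 0, 0, 40, -6.5, -30, 0, 0, 40, 0, 0, 0, 0, 40, 0, 0, 0, 0, 40, 0, 0, 0, 0, 40],
)

```text
time: 28.25
tool_pos: [584.8, -5.0, 143.4]
tcp_rot: [3.141, -0.0, 3.009]
contact_force: [-0.7, 0.4, -1.9]
grip_width: 51.9
finger_force: 29.9
```

```bash
python3 - <<'E'
from h import *
o=get_obs(); print(o['time'],o['tool_pos'],o['tcp_rot'])
c=cam('wrist'); w=capture('wrist'); s=capture('scene'); cs=cam('scene')
a=np.radians(-7.6); ex=np.array([np.cos(a),np.sin(a),0]); ey=np.array([-np.sin(a),np.cos(a),0])
P=np.array([541.2,-2.2,0])
print('grip bar top pred',proj(c,[P+28*q*ey+7*r*ex+[0,0,88] for q in(-1,1) for r in (-1,1)]).round(1).tolist(),'div near corners',proj(c,[P-84*ex+61*q*ey+[0,0,60] for q in(-1,1)]).round(1).tolist())
print('ring scene pred',proj(cs,[585.8,-8.1,66]))
k=np.zeros((400,800,3),np.uint8); k[:400,:420]=w[:,110:530,::-1]; k[:390,430:790]=cv2.resize(s[150:280,280:400,::-1],None,fx=3,fy=3,interpolation=cv2.INTER_CUBIC)
cv2.imwrite('pics/c2.png',k)
E
```

```text
28.25 [584.79761071  -5.04434832 143.38328896] [ 3.14126506e+00 -4.86739012e-04  3.00906753e+00]
grip bar top pred [[279.7, 155.1], [280.5, 173.1], [352.9, 155.0], [352.3, 173.0]] div near corners [[237.6, 50.3], [394.8, 50.1]]
ring scene pred [[339.61925614 229.30847139]]
```

View pics/c2.png

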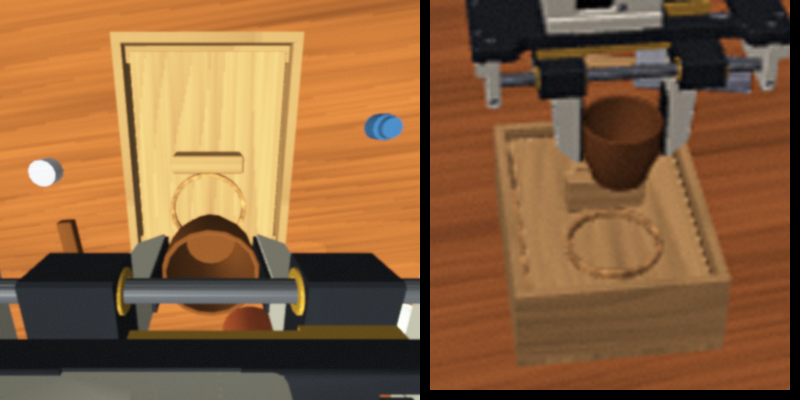

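The cup is held upright above the ring. The grip bar is seen at (283..353,153..172) against a prediction of (280..353,155..173), so the divider is where I assumed. Lower the cup.

Request:
step_arm(
  deltas=[1, -1.5, 0, 0, 40, 0, 0, -20, 0, 40, 0, 0, -20, 0, 40, 0, 0, -12, 0, 40, 0, 0, -5, 0, 40, 0, 0, -3, 0, 40, 0, 0, -2, 0, 40, 0, 0, 0, 0, 40, 0, 0, 0, 0, 40, 0, 0, 0, 0, 40],
)

```text
time: 29.6
tool_pos: [585.9, -7.5, 82.0]
tcp_rot: [3.141, 0.0, 3.008]
contact_force: [-0.2, -0.7, -1.1]
grip_width: 51.7
finger_force: 29.9
```

Request:
step_arm(
  deltas=[0, 0, -1.3, 0, 40, 0, 0, -0.7, 0, 40, 0, 0, 0, 0, 40, 0, 0, 0, 0, 75, 0, 0, 0, 0, 75, 0, 0, 0, 0, 75, 0, 0, 0, 0, 75, 0, 0, 20, 0, 75, 0, 0, 30, 0, 75, 0, 0, 30, 0, 75],
)

```text
time: 30.85
tool_pos: [585.7, -7.5, 160.5]
tcp_rot: [3.141, -0.0, 3.008]
contact_force: [0.3, -0.7, -0.6]
grip_width: 74.8
finger_force: 0.0
```

Request:
step_arm(
  deltas=[10.3, -33.4, -5, 1.1, 50, 10.3, -33.4, -10, 1.1, 50, 10.3, -33.4, -10, 1.1, 50, 10.3, -33.4, -10, 1.1, 50, 10.3, -33.4, -20, 1.2, 50, 0, 0, -30, 0, 50, 0, 0, -30, 0, 50, 0, 0, -20, 0, 50, 0, 0, -14, 0, 50, 0, 0, -5, 0, 50],
)

```text
time: 32.1
tool_pos: [637.1, -174.3, 5.0]
tcp_rot: [3.141, -0.001, 3.106]
contact_force: [0.2, -0.2, -0.7]
grip_width: 49.9
finger_force: 0.0
```

Request:
step_arm(
  deltas=[0, 0, -2, 0, 50, 0, 0, 0, 0, 10, 0, 0, 0, 0, 10, 0, 0, 0, 0, 10, 0, 0, 0, 0, 10, 0, 0, 0, 0, 10, 0, 0, 0, 0, 10, 0, 0, 30, 0, 10, 0, 0, 30, 0, 10, 0, 0, 30, 0, 10],
)

```text
time: 33.35
tool_pos: [636.9, -174.3, 93.9]
tcp_rot: [3.141, -0.001, 3.106]
contact_force: [-0.8, 0.2, -1.4]
grip_width: 17.5
finger_force: 30.0
```

Request:
step_arm(
  deltas=[0, 0, 35, 0, 10, 0, 0, 35, 0, 10, 0, 0, 35, 0, 10, -11, 45, 0, -0.5, 10, -11, 45, 0, -0.5, 10, -11, 45, 0, -0.5, 10, -11, 45, 0, -0.5, 10, -11, 45, 0, -0.5, 10, -11, 45, 0, 0, 10, -11, 45, 0, 0, 10],
)

```text
time: 34.6
tool_pos: [559.5, 141.9, 198.3]
tcp_rot: [-3.142, -0.001, 3.062]
contact_force: [0.6, 0.3, -1.3]
grip_width: 17.6
finger_force: 30.0
```

Request:
step_arm(
  deltas=[-11, 45, 0, 0, 10, -11, 45, -20, 0, 10, -11, 45, -30, 0, 10, -6.6, 40, -30, 0, 10, 0, 0, -20, 0, 10, 0, 0, 0, 0, 10, 0, 0, 0, 0, 10, 0, 0, 0, 0, 10, 0, 0, 0, 0, 10, 0, 0, 0, 0, 10],
)

```text
time: 35.85
tool_pos: [520.9, 315.4, 99.2]
tcp_rot: [3.141, 0.001, 3.062]
contact_force: [0.1, -0.0, -1.6]
grip_width: 17.4
finger_force: 30.0
```

```bash
python3 - <<'E'
from h import *
o=get_obs(); print(o['time'],o['tool_pos'],o['tcp_rot'])
c=cam('wrist'); w=capture('wrist'); t=capture('top')
a=np.radians(-4.5); ex=np.array([np.cos(a),np.sin(a),0]); ey=np.array([-np.sin(a),np.cos(a),0])
P=np.array([522.4,342.6,0])
print('tray near corners pred',proj(c,[P-95*ex+72*q*ey+[0,0,18] for q in(-1,1)]).round(1).tolist())
k=np.zeros((400,800,3),np.uint8); k[:400,:520]=w[:,60:580,::-1]; k[:270,530:]=cv2.resize(t[120:210,290:380,::-1],None,fx=3,fy=3,interpolation=cv2.INTER_CUBIC)
cv2.imwrite('pics/b1.png',k)
E
```

```text
35.85 [520.94394931 315.37459575  99.21151963] [3.14116902e+00 6.47881945e-04 3.06177408e+00]
tray near corners pred [[264.2, 93.9], [443.5, 93.5]]
```

View pics/b1.png

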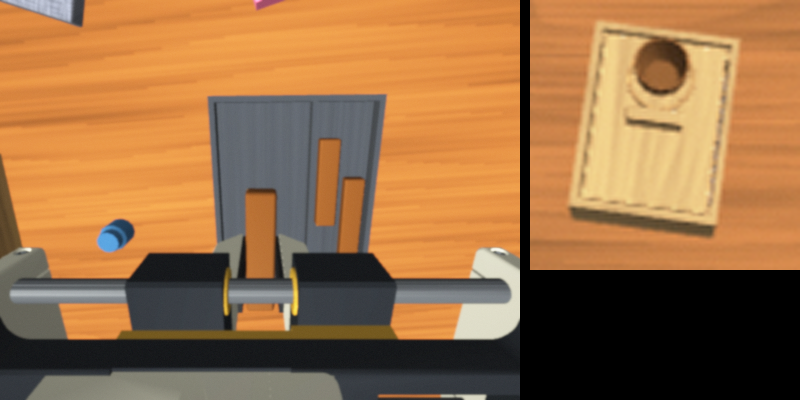

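The bar is over the empty bay, with the tray corners at (268,97) and (445,95) as predicted, and the cup appears to be in the ring. Lower the bar.

Request:
step_arm(
  deltas=[0, 0, -25, 0, 10, 0, 0, -25, 0, 10, 0, 0, -20, 0, 10, 0, 0, -12, 0, 10, 0, 0, -5, 0, 10, 0, 0, -2, 0, 10, 0, 0, -1.5, 0, 10, 0, 0, 0, 0, 10, 0, 0, 0, 0, 10, 0, 0, 0, 0, 10],
)

```text
time: 37.2
tool_pos: [521.2, 315.8, 9.0]
tcp_rot: [3.141, 0.001, 3.062]
contact_force: [0.0, -0.9, 4.9]
grip_width: 17.6
finger_force: 30.0
```

Request:
step_arm(
  deltas=[0, 0, -0.5, 0, 10, 0, 0, 0, 0, 10, 0, 0, 0, 0, 30, 0, 0, 0, 0, 30, 0, 0, 0, 0, 30, 0, 0, 20, 0, 30, 0, 0, 30, 0, 30, 0, 0, 40, 0, 30, 0, 0, 40, 0, 30, 0, 0, 40, 0, 30],
)

```text
time: 38.45
tool_pos: [520.5, 315.4, 178.8]
tcp_rot: [-3.141, -0.0, 3.062]
contact_force: [0.1, 1.5, 0.6]
grip_width: 30.2
finger_force: 0.0
```

Request:
step_arm(
  deltas=[0, -20, 10, 0, 50, 0, -20, 10, 0, 50, 0, -20, 10, 0, 50, 0, -20, 0, 0, 50, 0, -20, 0, 0, 50, 0, -20, 0, 0, 50, 0, -20, 0, 0, 50, 0, -20, 0, 0, 50, 0, 0, 0, 0, 50, 0, 0, 0, 0, 50],
)

```text
time: 39.7
tool_pos: [520.8, 155.7, 207.8]
tcp_rot: [3.141, 0.0, 3.062]
contact_force: [0.4, 0.2, -0.4]
grip_width: 50.4
finger_force: 0.0
```

```bash
python3 - <<'E'
from h import *
o=get_obs(); print(o['time'],o['tool_pos'],o['contact_force'])
c=cam('wrist'); w=capture('wrist'); s=capture('scene'); cs=cam('scene'); ct=cam('top')
for h in (66,66+39): print('wrist,scene',h,proj(c,[585.8,-8.1,h]).round(1),proj(cs,[585.8,-8.1,h]).round(1))
k=np.zeros((400,800,3),np.uint8); k[:,:500]=w[:,80:580,::-1]; k[:390,510:]=cv2.resize(s[150:280,285:381,::-1],None,fx=3,fy=3,interpolation=cv2.INTER_CUBIC)
cv2.imwrite('pics/f1.png',k)
E
```

```text
39.7 [520.78042427 155.70857682 207.79727992] [ 0.43419912  0.18578905 -0.42008366]
wrist,scene 66 [[188.4 251.5]] [[339.6 229.3]]
wrist,scene 105 [[172.  269.1]] [[340.2 214.9]]Traceback (most recent call last):
  File "<stdin>", line 5, in <module>
ValueError: could not broadcast input array from shape (390,288,3) into shape (390,290,3)
```

```bash
python3 - <<'E'
from h import *
w=capture('wrist'); s=capture('scene'); t=capture('top')
k=np.zeros((600,800,3),np.uint8); k[:300,:480]=cv2.resize(w[:,:,::-1],(480,300)); k[:390,510:798]=cv2.resize(s[150:280,285:381,::-1],None,fx=3,fy=3,interpolation=cv2.INTER_CUBIC)
k[300:600,:500]=cv2.resize(t[125:215,180:330,::-1],(500,300),interpolation=cv2.INTER_CUBIC)
cv2.imwrite('pics/f2.png',k); print(proj(cam('top'),[[585.8,-8.1,105],[520,316,17]]))
E
```

```text
[[333.32115153 141.10799928]
 [226.28913707 170.62960471]]
```

View pics/f2.png

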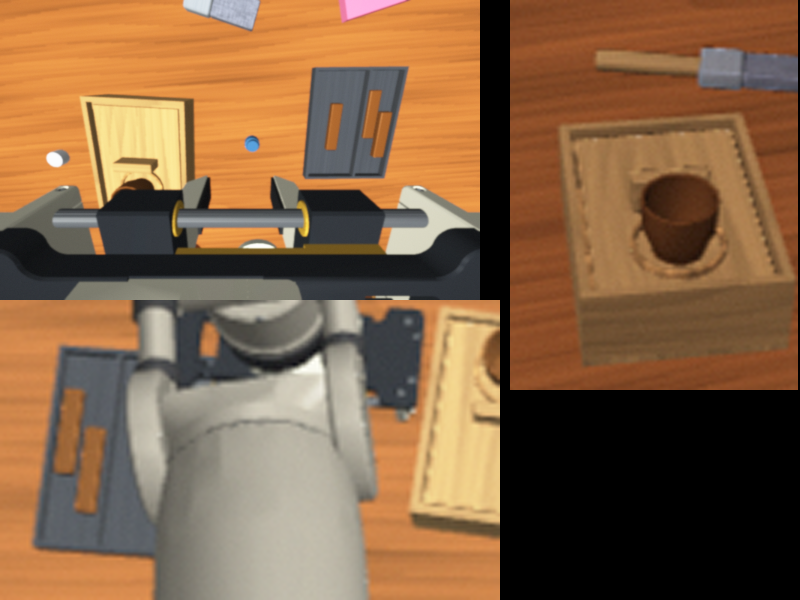

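The cup stands upright in the ring, the divider is level, and the bar lies flat in the empty bay at about (335,127) in the wrist panel. The gripper is clear of everything, so I hand in.

```bash
python3 -c "
from plant import *
print(close_job())"
```

```text
the job is handed in; nothing more can be done
None
```

I packed the lid, seal, divider and cup in the box and laid the sample bar flat in the steel tray's empty bay. I handed the job in at about 40 s of the 128 s limit; the hand-in returned no verdict, but the last pictures showed everything in view in place.

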